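# Load the ribbon unwinder and swing it in line with the cutter

## Robot

A 6-joint arm with a two-finger parallel gripper is mounted at the origin on the work surface. World frame = base frame: x ahead of the robot, y to its left, z up, the work surface at z = 0. Lengths are in m, angles in rad, forces in N, time in s.
With the tool pointing down it reaches from about 0.35 to 0.975 m from the base axis. Payload 4.9 kg.
Tool frame: the origin (TCP) lies midway between the tips of the shut fingers; the grasp point (between the pads) lies ctrl.grip_depth behind it (ctrl.grip_depth is the distance from the TCP to the grasp point, in m); y points along the fingers, z is the direction in which the jaws open and shut, and the axes are right-handed (so a half turn about y gives the same grasp; the last joint's range is limited). The gripper opens to 85 mm and grips with 20 to 120 N. Pads are 22 mm wide; open, the fingers measure 114 mm over their backs; the gripper's body (76 mm by 85 mm) begins 54 mm behind the grasp point. The pads swing forward as they close: fully open they stand 13 mm farther back than shut.
Start: joints at [-1.345, 0.053, 1.613, -0, 1.476, -0.119], TCP at [0.211, -0.588, 0.231] pointing down, gripper open.
Joint ranges: [-3.01, 3.01], [-1.01, 2.22], [0.06, 2.58], [-1.02, 4.17], [0.09, 2.62], [-3.14, 3.14]. Speed limits (rad/s): [2.57, 2.57, 3.14, 3.14, 3.14, 3.14].

## Interface

Orientations are given as a rotation vector (axis times angle).
In Python, from station import ctrl gives the robot as it stands.
- The arm moves only by the tool jog_arm, never from a script. Its argument "moves" is a list of rows, each a list of 6 numbers: the shift along the tool's x, y, z in mm, then the turn, a rotation vector about the tool's x, y, z in rad. In form: [[x, y, z, wx, wy, wz], ...]. A call has 1 to 12 rows; each row shifts and turns the commanded pose from where the row before left it, along the tool's axes as they then stand; what a row does not reach is not made up. A row lasts 1/10 s, in which the tool goes at most 50 mm and 8.59 degrees, less where a joint would pass 70% of its speed; a pose out of reach is approached as far as the arm can. A call is refused whole if a number of a shift passes 50 or a number of a turn 0.15, either way. A call with a gripper value outside its range is refused whole. "grip" is the finger opening in mm, from 0 to 85.4, set as the call begins (left out, the last holds). The fingers move at their own pace and stop on an object; "grip_force" is the grip in N (left out, the last holds). Time passes only in rows, so rows that do not move let the fingers close. It gives the time, the measured TCP pose, the force and the opening at its end, in the units of the state.
- ctrl.get_obs(): the state, without advancing time (a new reading comes with each control period).
- ctrl.get_image(name): name is "side" or "top" or "wrist"; returns the picture (400x640x3 uint8, red, green, blue); there is no depth.
- ctrl.camera_params(name): a dict with "fx", "fy", "cx", "cy" (pixels), "pose" (4x4, takes a point from camera to world coordinates); the wrist camera has in their place "T_tool_cam" (4x4, takes a point from camera to tool coordinates, whose origin is the TCP and whose axes are the tool frame's). Camera axes: x right, y up, looking along -z (the intrinsics and any distortion apply to the point x, -y, -z); pixel columns grow to the right and rows downward; lengths in m; the calibration is good to about 2 mm. A picture is of the moment at which its call begins: read the wrist's pose just before it. camera_params takes no time and is no camera call.
- ctrl.finish_job(): hands the job in, once; it reports no verdict.
The state is a dict: "t": time; "q": joint angles; "dq": joint speeds; "effort": joint torques, N m; "tool_pos": TCP position; "tool_rot": TCP orientation; "contact_force": force on the tool from outside, world axes, zero at the start; "wrist_torque": the same for the moment, N m; "opening": finger opening in m.
Only numpy, scipy, OpenCV 4.12 (cv2) and the standard library are available. Lean on these libraries where they do the work, as an engineer would, in place of code of your own. Each camera call takes 0.05 s, during which the arm holds its last target. There are 200 camera calls.

## Task

Push the swing-out unwinder round on its pivot until it is fully home against its stop, in line with the ribbon cutter, and load it: take the wide ribbon spool out of the wooden rack and set it up on the unwinder's two rollers, standing square between the side cheeks. Set the spool down gently, do not drop it, and leave the narrow spools and the other things on the bench where they are.

Things in the scene. Friction and masses are not known exactly. Their poses are not given: they have to be found in the camera images.
- spool_wide_center (a point): centre of the wide ribbon spool, the one to load: two off-white flanges 140 mm in diameter, 44 mm over the flanges, wound with green ribbon, 0.24 to 0.48 kg. Own y axis is its level axle. It starts standing on its rim in one of the rack's three slots, centre 97 mm, top 167 mm above the bench; can be pinched from above across both flanges at the top of the rim
- spool_narrow1_center (a point): centre of a narrow spool, same diameter (140 mm) and colours but only 22 mm wide; stands in another slot of the rack and stays there. Own y axis is its axle
- spool_narrow2_center (a point): centre of the second narrow spool, 22 mm wide, in the remaining slot; stays there
- rack: fixed plywood rack, 150 x 252 mm, 55 mm high; origin under its centre at bench level, own y axis along its length. Three slots at own y = -78, 0 and +78 mm with low dividers (46 mm high); spools stand on two dowels with their axles along the rack's y
- unwinder (a joint): swing of the unwinder about its upright pivot, rad: 0 = fully home against the rubber-tipped stop, in line with the cutter; grows as it is swung out, clockwise seen from above, towards the robot; up to 1.15. It starts swung out 0.45 to 0.95. A stiff pivot (about 0.35 N m) holds it where it is left
- unwinder_seat (a point): turns with the unwinder: where the centre of the seated wide spool belongs, 125 mm above the bench. Own x is parallel to the two rollers: the seated spool's axle lies along it. Own y runs along the cradle towards the pivot and cutter end. The free-turning black rollers, 26 mm in diameter, lie 45 mm either side of this point in own y, their axes 55 mm above the bench
- unwinder_pivot (a point): on the axis of the unwinder's fixed upright pivot bolt, 10 mm above the bench; own axes as unwinder_seat's, which lies at own x = 34, y = -105 mm. Two grey cheeks, 60 mm apart inside, 68 mm outside, run along own y = -20 to -190 mm, from 17 to 80 mm above the bench. The near cheek's outer face is the plane own x = 0; the cradle lies on the +x side of it
- unwinder_corner (a point): on the outer face of the near cheek by the cradle's free end, 180 mm from the pivot, 55 mm above the bench, 10 mm from the corner; pushing here along own +x (axes as unwinder_seat's) swings the unwinder home. The space before this face is clear, but the 10 mm baseboard may lie under it. A spool already loaded stands 12 mm behind this face, 195 mm high, in the way of an upright gripper
- station: fixed grey baseboard 200 x 570 mm, 10 mm thick, that carries the unwinder, its stop and the white ribbon cutter (165 x 185 mm, 168 mm high); origin on the pivot axis at bench level, own y axis is the feed direction towards the cutter, which stands at own y = 152 to 338 mm, with an infeed table from 80 mm
- empty_spool_center (a point): middle of an empty spool lying flat on the bench, 140 mm in diameter, 44 mm high; leave it
- scissors_center (a point): on a pair of scissors lying on the bench, 185 mm long, 12 mm high; leave them
- bead_jar_center (a point): middle of a clear jar, 72 mm in diameter, 95 mm high; leave it
- glue_bottle_center (a point): middle of a white bottle, 52 mm in diameter, 140 mm high; leave it
- mug_center (a point): middle of a white mug, 80 mm in diameter, 95 mm high; leave it
There are look-alikes about, which are no part of the job. Leave any red look-alike of the part that bears spool_wide_center alone.

How it is judged:
At the end, for the whole second after the job is handed in: The unwinder is home against its stop (swing under 0.05 rad). The wide spool rests on both rollers between the cheeks: its centre within 12 mm of the seat point along the rollers, 8 mm along the cradle and 6 mm in height, its axle within 0.13 rad of the rollers' direction, at rest (value of joint unwinder below 0.05 rad and x of spool_wide_center in the frame of unwinder_seat between -0.012 and 0.012 m and y of spool_wide_center in the frame of unwinder_seat between -0.008 and 0.008 m and z of spool_wide_center in the frame of unwinder_seat between -0.006 and 0.006 m and angle between the y axis of spool_wide_center and the x axis of unwinder_seat, either way round below 0.13 rad and linear speed of spool_wide below 0.02 m/s and angular speed of spool_wide below 0.3 rad/s); the robot touches nothing.
It fails at once if the wide spool is dropped or thrown: it moves faster than 0.45 m/s while no finger touches it (a free fall of more than about 10 mm) (linear speed of spool_wide above 0.45 m/s and contact force between spool_wide and the fingers below 0.1 N).
It fails at once if a narrow spool is moved by more than 25 mm (distance of any of spool_narrow1_center, spool_narrow2_center from where it was at the start of the episode above 0.025 m).
It fails at once if another thing on the bench is moved by more than 30 mm (distance of any of empty_spool_center, scissors_center, bead_jar_center, glue_bottle_center, mug_center from where it was at the start of the episode above 0.03 m).
It also fails if it takes over 67 s, if anything falls off the work surface, if the arm or the gripper's body presses on something with over 40 N, if the wrist force passes 120 N, or if a joint passes its speed limit or range.

## Working session

There is one attempt and no reset: what is moved stays moved. The work goes in short steps, Python scripts to look and compute and a tool call to move; the robot and the scene stay as the last step left them, time stands still between calls to the robot, and variables do not carry over. Pictures are saved under pics/ and viewed, about 8 in all and at most 12, crops included, and the job is handed in when it is done.

Besides the shell and the picture viewer there is one more tool, called after ">>>" as name([rows], argument=value, ...), one row to a line, values as JSON. jog_arm: Moves the arm, as the interface text tells. Its arguments: {"type":"object","properties":{"moves":{"type":"array","items":{"type":"array","items":{"type":"number"}}},"grip":{"type":"number"},"grip_force":{"type":"number"}},"required":["moves"]}

```bash
mkdir -p pics
cat > h.py <<'E'
import numpy as np, cv2
from scipy.spatial.transform import Rotation as R
from station import ctrl
def pose(o=None):
    o=o or ctrl.get_obs(); T=np.eye(4); T[:3,:3]=R.from_rotvec(o["tool_rot"]).as_matrix(); T[:3,3]=o["tool_pos"]; return T
def cam(n):
    p=ctrl.camera_params(n); T=p["pose"] if "pose" in p else pose()@np.array(p["T_tool_cam"]); return p,np.array(T)
def ray(p,T,u,v):
    k=np.array([[p["fx"],0,p["cx"]],[0,p["fy"],p["cy"]],[0,0,1.]])
    d=p.get("distortion",p.get("dist"))
    x,y=cv2.undistortPoints(np.array([[[u,v]]],float),k,None if d is None else np.array(d,float))[0,0]
    return T[:3,3],T[:3,:3]@np.array([x,-y,-1])
def onz(p,T,u,v,z):
    o,d=ray(p,T,u,v); return o+d*(z-o[2])/d[2]
def proj(p,T,X):
    c=np.linalg.inv(T)@np.append(X,1); k=np.array([[p["fx"],0,p["cx"]],[0,p["fy"],p["cy"]],[0,0,1.]])
    d=p.get("distortion",p.get("dist"))
    return cv2.projectPoints(np.array([[c[0],-c[1],-c[2]]]),np.zeros(3),np.zeros(3),k,None if d is None else np.array(d,float))[0].ravel()
def save(n,f):
    p,T=cam(n); im=ctrl.get_image(n); cv2.imwrite("pics/"+f,im[:,:,::-1]); return im,p,T
E
python3 - <<'E'
from h import *
print(ctrl.grip_depth, ctrl.get_obs())
for n in("top","side","wrist"):
    im,p,T=save(n,n+"0.png"); print(n,{k:v for k,v in p.items()})
a=cv2.imread("pics/top0.png"); b=cv2.imread("pics/side0.png")
E
```

```text
0.0187 {'t': 0.0, 'q': array([-1.34500442e+00,  5.33580583e-02,  1.61429261e+00,  9.99626900e-07,
        1.47599479e+00, -1.19006311e-01]), 'dq': array([-0.00046529, -0.00056332, -0.00105548,  0.00013977,  0.00072611,
       -0.00160807]), 'effort': array([ 5.95931597e-04, -3.93671107e+01, -3.70182323e+01, -1.27379840e-04,
        7.11335932e-03,  1.78552938e-06]), 'tool_pos': array([ 0.21111117, -0.58760637,  0.2300631 ]), 'tool_rot': array([-0.35431451,  2.03627083, -2.03203821]), 'contact_force': array([-0.22635629, -0.35777428,  0.71786308]), 'wrist_torque': array([ 0.00675915,  0.02596312, -0.01535313]), 'opening': 0.08492716258969107}
top {'fx': 413.7198110799816, 'fy': 413.7198110799816, 'cx': 328.734132211987, 'cy': 202.17436296639718, 'pose': array([[ 0.01365006,  0.99031941, -0.13813454,  0.33187803],
       [-0.9998258 ,  0.01175935, -0.01449435, -0.06660726],
       [-0.01272967,  0.13830832,  0.99030741,  1.62415062],
       [ 0.        ,  0.        ,  0.        ,  1.        ]])}
side {'fx': 371.059957557364, 'fy': 371.059957557364, 'cx': 323.69813962676096, 'cy': 200.17935906337632, 'pose': array([[-0.88671207,  0.29002114, -0.3600409 ,  0.02931417],
       [-0.46231236, -0.56128739,  0.68645739,  0.89521039],
       [-0.00299926,  0.77514141,  0.63178066,  0.99789061],
       [ 0.        ,  0.        ,  0.        ,  1.        ]])}
wrist {'fx': 287.3311943958483, 'fy': 287.3311943958483, 'cx': 325.1319772657151, 'cy': 201.12395365158307, 'T_tool_cam': array([[ 4.54710944e-04, -9.47490062e-01, -3.19784890e-01,
        -8.21253915e-02],
       [-1.26242978e-03,  3.19784124e-01, -9.47489589e-01,
        -1.43985423e-01],
       [ 9.99999100e-01,  8.34539853e-04, -1.05073033e-03,
        -4.07895710e-04],
       [ 0.00000000e+00,  0.00000000e+00,  0.00000000e+00,
         1.00000000e+00]])}
```

View pics/top0.png

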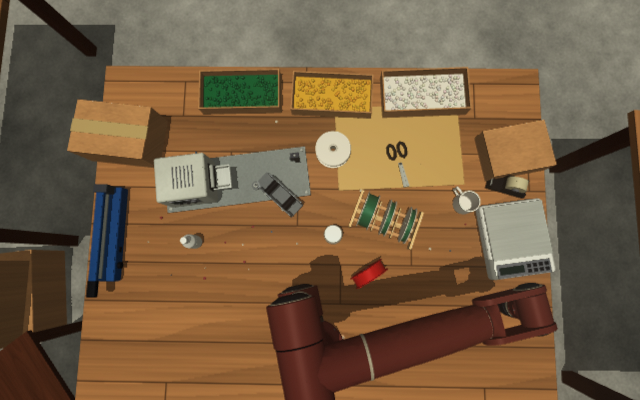

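View pics/side0.png

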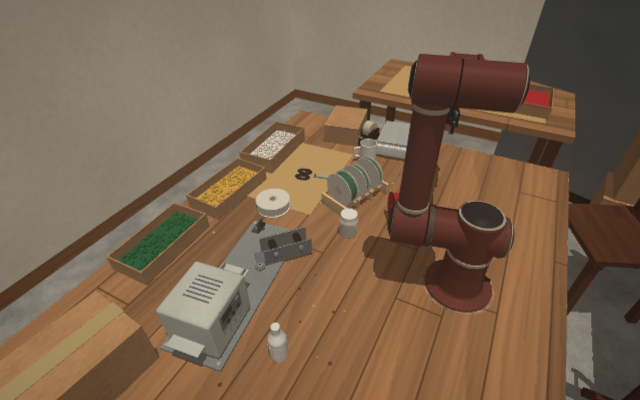

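The top view shows the rack at about (388,218) with three spools. The leftmost, at (369,210), looks widest, and the narrow ones are at about (389,216) and (410,224). A red look-alike lies at (369,272). The unwinder is at (280,193), with its pivot near (262,185). The next crop is to confirm which spool is wide and read the geometry.

Run:
```python
from h import *
a=cv2.imread("pics/top0.png")
c=cv2.resize(a[140:252,240:432],None,fx=4,fy=4,interpolation=cv2.INTER_CUBIC)
cv2.imwrite("pics/crop0.png",c)
```

```text
(no output)
```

View pics/crop0.png

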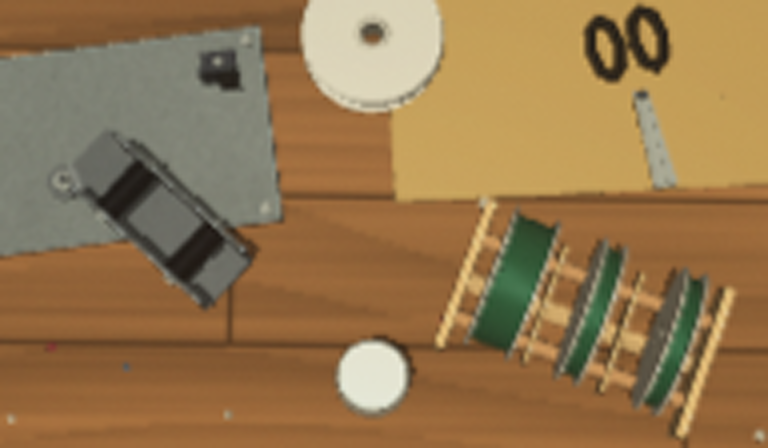

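Run:
```python
from h import *
p,T=cam("top")
w=lambda x,y,z: onz(p,T,240+x/4-.375,140+y/4-.375,z)[:2]
f=lambda a:np.round(a,4)
print("spool",f(w(513,284,.13)))
L=[w(490,203,.055),w(440,345,.055)];Rr=[w(730,290,.055),w(683,432,.055)]
print("rack ends",f(L),f(Rr)); c=sum(L+Rr)/4; ax=(sum(L)-sum(Rr))/2; ax/=np.linalg.norm(ax); ax2=L[0]-L[1]; ax2/=np.linalg.norm(ax2)
print("c",f(c),"yaw axis",np.degrees(np.arctan2(ax[1],ax[0])),np.degrees(np.arctan2(ax2[1],ax2[0]))+90,"slot",f(c+ax*.078),f(np.linalg.norm(sum(L)/2-sum(Rr)/2)))
C=[(w(*a,.01)) for a in((260,28),(280,218),(0,62),(0,258))]
print("board",f(C))
for a,b in((C[0],C[2]),(C[1],C[3]),(C[1],C[0])): d=b-a; print(np.degrees(np.arctan2(d[1],d[0])))
P=w(64,181,.015); print("pivot",f(P))
print("stop",f(w(218,70,.05)))
n=[w(75,165,.08),w(208,305,.08)]; fr=[w(112,130,.08),w(255,250,.08)]
for a,b in(n,fr): d=a-b; print("cheek",f(a),f(b),np.degrees(np.arctan2(d[1],d[0])),np.linalg.norm(d))
print(pose())
```

```text
spool [ 0.511  -0.1873]
rack ends [[ 0.598  -0.1713]
 [ 0.4608 -0.1242]] [[ 0.5167 -0.3996]
 [ 0.3817 -0.3532]]
c [ 0.4893 -0.2621] yaw axis 70.67305105960835 71.0627451383506 slot [ 0.5152 -0.1885] 0.2423
board [[0.7812 0.057 ]
 [0.5883 0.033 ]
 [0.7435 0.3174]
 [0.5451 0.3087]]
98.24770524455637
98.9001727637831
7.082503160188035
pivot [0.6221 0.2474]
stop [0.7275 0.094 ]
cheek [0.6259 0.2248] [0.4937 0.0947] 44.54034819920494 0.18553610022565598
cheek [0.6602 0.1907] [0.5463 0.0516] 50.67392720596608 0.17975181769695936
[[-9.41145629e-01 -3.59931372e-04  3.38001146e-01  2.11135729e-01]
 [-3.38001280e-01  1.58430846e-03 -9.41144316e-01 -5.87746043e-01]
 [-1.96750712e-04 -9.99998680e-01 -1.61272225e-03  2.30306585e-01]
 [ 0.00000000e+00  0.00000000e+00  0.00000000e+00  1.00000000e+00]]
```

```bash
cat >> h.py <<'E'
def tgt(x,y,z,yawdeg):
    a=np.radians(yawdeg); zt=np.array([np.cos(a),np.sin(a),0]); yt=np.array([0,0,-1.]); T=np.eye(4)
    T[:3,:3]=np.c_[np.cross(yt,zt),yt,zt]; T[:3,3]=x,y,z; return T
def step(A,B):
    D=np.linalg.inv(A)@B; return np.r_[D[:3,3]*1000,R.from_matrix(D[:3,:3]).as_rotvec()]
def rows(A,B,n):
    "straight line A->B in n rows, rounded; returns rows"
    out=[];C=A.copy(); rv=R.from_matrix(A[:3,:3].T@B[:3,:3]).as_rotvec()
    for i in range(1,n+1):
        G=np.eye(4); G[:3,:3]=A[:3,:3]@R.from_rotvec(rv*i/n).as_matrix(); G[:3,3]=A[:3,3]+(B[:3,3]-A[:3,3])*i/n
        s=np.r_[np.round(step(C,G)[:3],0),np.round(step(C,G)[3:],3)]; out.append(s.tolist())
        D=np.eye(4); D[:3,:3]=R.from_rotvec(s[3:]).as_matrix(); D[:3,3]=s[:3]/1000; C=C@D
    return out
def pr(r): print(str(r).replace(".0,",",").replace(".0]","]").replace("-0,","0,"))
E
python3 - <<'E'
from h import *
A=pose(); B=A.copy(); B[2,3]=.30
C=tgt(.472,.147,.25,-41.6)
pr(rows(A,B,2)); r=rows(B,C,22); pr(r[:10]); pr(r[10:])
E
```

```text
[[0, -35, 0, 0, 0, -0], [0, -35, 0, 0, 0, -0]]
[[-22, 2, -27, 0, -0.023, -0], [-24, 3, -27, 0, -0.022, -0], [-23, 2, -27, 0, -0.023, -0], [-24, 2, -26, 0, -0.023, -0], [-25, 3, -25, 0, -0.023, -0], [-26, 2, -24, 0, -0.022, -0], [-26, 2, -25, 0, -0.023, -0], [-26, 3, -23, 0.001, -0.023, -0], [-27, 2, -23, 0, -0.023, -0], [-28, 2, -22, 0, -0.022, -0]]
[[-28, 2, -22, 0, -0.023, -0], [-28, 3, -21, 0, -0.023, -0], [-29, 2, -20, 0, -0.022, -0], [-30, 2, -20, 0, -0.023, -0], [-30, 3, -19, 0, -0.023, -0], [-30, 2, -18, 0, -0.023, -0], [-31, 2, -18, 0, -0.022, -0], [-31, 3, -17, 0, -0.023, -0], [-31, 2, -16, 0, -0.023, -0.001], [-32, 2, -16, 0, -0.022, 0], [-32, 2, -15, 0, -0.023, 0], [-33, 3, -14, 0, -0.023, 0]]
```

>>> jog_arm([
  [0, -35, 0, 0, 0, 0],
  [0, -35, 0, 0, 0, 0],
  [-22, 2, -27, 0, -0.023, 0],
  [-24, 3, -27, 0, -0.022, 0],
  [-23, 2, -27, 0, -0.023, 0],
  [-24, 2, -26, 0, -0.023, 0],
  [-25, 3, -25, 0, -0.023, 0],
  [-26, 2, -24, 0, -0.022, 0],
  [-26, 2, -25, 0, -0.023, 0],
  [-26, 3, -23, 0, -0.023, 0],
  [-27, 2, -23, 0, -0.023, 0],
  [-28, 2, -22, 0, -0.022, 0],
], grip=0)

```text
t: 1.35
tool_pos: [0.3303, -0.2529, 0.2779]
tool_rot: [-0.558, 1.897, -1.896]
contact_force: [0.4, 1.0, 0.5]
opening: -0.0003
```

>>> jog_arm([
  [-28, 2, -22, 0, -0.023, 0],
  [-28, 3, -21, 0, -0.023, 0],
  [-29, 2, -20, 0, -0.022, 0],
  [-30, 2, -20, 0, -0.023, 0],
  [-30, 3, -19, 0, -0.023, 0],
  [-30, 2, -18, 0, -0.023, 0],
  [-31, 2, -18, 0, -0.022, 0],
  [-31, 3, -17, 0, -0.023, 0],
  [-31, 2, -16, 0, -0.023, 0],
  [-32, 2, -16, 0, -0.022, 0],
  [-32, 2, -15, 0, -0.023, 0],
  [-33, 3, -14, 0, -0.023, 0],
])

```text
t: 2.55
tool_pos: [0.4719, 0.1483, 0.2501]
tool_rot: [-0.774, 1.72, -1.72]
contact_force: [-0.2, -0.9, 0.7]
opening: -0.0001
```

Run:
```python
from h import *
A=pose(); print(A)
im,p,T=save("top","top1.png")
cv2.imwrite("pics/top1c.png",cv2.resize(cv2.imread("pics/top1.png")[140:250,230:330],None,fx=5,fy=5,interpolation=cv2.INTER_CUBIC))
save("wrist","w1.png")
a=cv2.imread("pics/w1.png"); b=cv2.imread("pics/top1c.png")
cv2.imwrite("pics/m1.png",np.vstack([a[:, :], np.zeros((10,640,3),np.uint8)]))
pr(rows(A,tgt(.472,.147,.045,-41.6),6))
```

```text
[[-6.62897909e-01  8.20327848e-05  7.48709794e-01  4.71915305e-01]
 [-7.48709795e-01 -1.63258595e-04 -6.62897892e-01  1.48331069e-01]
 [ 6.78539491e-05 -9.99999983e-01  1.69642531e-04  2.50074190e-01]
 [ 0.00000000e+00  0.00000000e+00  0.00000000e+00  1.00000000e+00]]
[[0, 34, 0, 0, 0, 0], [0, 34, 0, 0, 0, 0], [0, 35, 0, 0, 0.001, 0], [1, 34, 1, 0, 0, 0], [0, 34, 0, 0, 0, 0], [0, 34, 0, 0, 0, 0]]
```

View pics/w1.png

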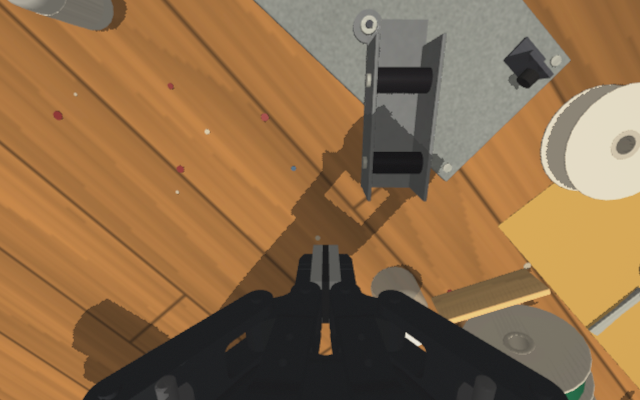

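The wrist view has the pivot bolt at (369,24), the near cheek running down to about (369,197) and the stop at (530,65). The lane on the left is clear, and the jar is at (397,285).

Run:
```python
from h import *
p,T=cam("wrist")
P=onz(p,T,369,24,.018)[:2]; print("piv",P)
a=onz(p,T,377,37,.08)[:2]; b=onz(p,T,371,197,.017)[:2]; b2=onz(p,T,368,199,.017)[:2]
print(a,b,np.linalg.norm(b-P),np.degrees(np.arctan2(*(P-b)[::-1])))
print("jar",onz(p,T,397,275,.095), )
t,Tt=cam("top"); print("jar top",onz(t,Tt,240+372/4,140+376/4,.095),"pivot top .03",onz(t,Tt,256,185.2,.02))
```

```text
piv [0.62029644 0.24346195]
[0.60368223 0.22455172] [0.49294422 0.07900435] 0.20800213733686648 52.24661523378818
jar [0.46203327 0.00876282 0.095     ]
jar top [ 0.42672744 -0.06159622  0.095     ] pivot top .03 [0.61986612 0.24487046 0.02      ]
```

>>> jog_arm([
  [0, 34, 0, 0, 0, 0],
  [0, 34, 0, 0, 0, 0],
  [0, 35, 0, 0, 0, 0],
  [0, 34, 0, 0, 0, 0],
  [0, 34, 0, 0, 0, 0],
  [0, 34, 0, 0, 0, 0],
])

```text
t: 3.25
tool_pos: [0.4715, 0.1461, 0.0441]
tool_rot: [-0.773, 1.721, -1.721]
contact_force: [0.7, 0.4, 0.3]
opening: 0.0
```

```bash
cat > arc.py <<'E'
from h import *
P=np.array([.620,.2445])
def at(s,x=-.0145,y=-.172,z=.044):
    yaw=8.4-np.degrees(s); a=np.radians(yaw); e=np.array([np.cos(a),np.sin(a)]); n=np.array([-e[1],e[0]])
    q=P+e*x+n*y; return tgt(q[0],q[1],z,yaw)
E
python3 - <<'E'
from arc import *
A=pose(); pr(rows(A,at(.83,-.020),3))
C=at(.83,-.020); o=[]
for s in np.linspace(.83,0,17)[1:]:
    r=step(C,at(s)); o.append(np.r_[np.round(r[:3]),np.round(r[3:],3)].tolist()); C=at(s)
pr(o)
E
```

```text
[[0, 0, 11, 0, -0.014, 0], [0, 0, 11, 0, -0.015, 0], [1, 0, 11, 0, -0.014, 0]]
[[1, 0, 14, 0, -0.052, 0], [1, 0, 9, 0, -0.052, 0], [1, 0, 9, 0, -0.052, 0], [1, 0, 9, 0, -0.052, 0], [1, 0, 9, 0, -0.052, 0], [1, 0, 9, 0, -0.052, 0], [1, 0, 9, 0, -0.052, 0], [1, 0, 9, 0, -0.052, 0], [1, 0, 9, 0, -0.052, 0], [1, 0, 9, 0, -0.052, 0], [1, 0, 9, 0, -0.052, 0], [1, 0, 9, 0, -0.052, 0], [1, 0, 9, 0, -0.052, 0], [1, 0, 9, 0, -0.052, 0], [1, 0, 9, 0, -0.052, 0], [1, 0, 9, 0, -0.052, 0]]
```

>>> jog_arm([
  [0, 0, 11, 0, -0.014, 0],
  [0, 0, 11, 0, -0.014, 0],
  [0, 0, 11, 0, -0.014, 0],
  [1, 0, 14, 0, -0.052, 0],
  [0, 0, 9, 0, -0.052, 0],
  [1, 0, 9, 0, -0.052, 0],
  [0, 0, 9, 0, -0.052, 0],
  [1, 0, 9, 0, -0.052, 0],
  [0, 0, 9, 0, -0.052, 0],
  [1, 0, 9, 0, -0.052, 0],
  [0, 0, 9, 0, -0.052, 0],
  [1, 0, 9, 0, -0.052, 0],
])

```text
t: 4.45
tool_pos: [0.5693, 0.0804, 0.0451]
tool_rot: [-1.101, 1.367, -1.364]
contact_force: [-2.4, 2.4, 0.1]
opening: 0.0
```

>>> jog_arm([
  [0, 0, 9, 0, -0.052, 0],
  [1, 0, 9, 0, -0.052, 0],
  [0, 0, 9, 0, -0.052, 0],
  [1, 0, 9, 0, -0.052, 0],
  [0, 0, 9, 0, -0.052, 0],
])

```text
t: 4.95
tool_pos: [0.6136, 0.073, 0.0451]
tool_rot: [-1.232, 1.177, -1.175]
contact_force: [-2.7, -0.4, 0.4]
opening: -0.0002
```

Run:
```python
from arc import *
print(np.round(pose(),4)); r=pose()[:2,3]-P; print(ctrl.get_obs()["contact_force"])
pr(rows(pose(),at(0),2))
save("wrist","w2.png")
im,p,T=save("top","top2.png")
cv2.imwrite("pics/top2c.png",cv2.resize(cv2.imread("pics/top2.png")[135:225,230:330],None,fx=6,fy=6,interpolation=cv2.INTER_CUBIC))
```

```text
[[ 4.580e-02 -2.300e-03  9.989e-01  6.136e-01]
 [-9.990e-01 -4.000e-04  4.580e-02  7.300e-02]
 [ 3.000e-04 -1.000e+00 -2.300e-03  4.510e-02]
 [ 0.000e+00  0.000e+00  0.000e+00  1.000e+00]]
[-2.74271692 -0.41824163  0.37655739]
[[1, 1, 9, 0.001, -0.05, 0], [1, 0, 8, 0.001, -0.051, 0]]
```

View pics/w2.png

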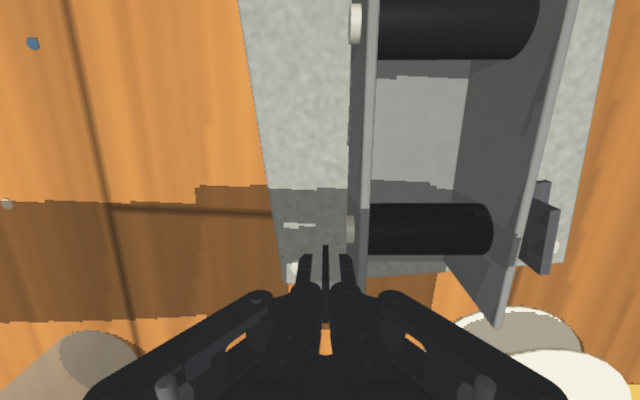

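The wrist view shows the fingers on the near cheek and the stop at (543,225) just beyond the far cheek. The swing still has about 0.1 rad to go.

>>> jog_arm([
  [1, 0, 9, 0, -0.05, 0],
  [0, 0, 5, 0, -0.03, 0],
])

```text
t: 5.25
tool_pos: [0.6278, 0.0732, 0.0452]
tool_rot: [-1.267, 1.118, -1.117]
contact_force: [-1.6, -2.1, 0.9]
opening: -0.0002
```

>>> jog_arm([
  [0, 0, 3, 0, -0.02, 0],
  [0, 0, 0, 0, 0, 0],
])

```text
t: 5.45
tool_pos: [0.629, 0.0731, 0.0453]
tool_rot: [-1.28, 1.106, -1.101]
contact_force: [-9.4, -3.2, 6.6]
opening: 0.0
```

>>> jog_arm([
  [0, 0, 2, 0, 0, 0],
  [0, 0, 0, 0, 0, 0],
])

```text
t: 5.65
tool_pos: [0.629, 0.073, 0.0453]
tool_rot: [-1.284, 1.11, -1.099]
contact_force: [-17.8, -5.6, 10.9]
opening: 0.0001
```

>>> jog_arm([
  [0, 0, 2, 0, 0, 0],
  [0, 0, 0, 0, 0, 0],
])

```text
t: 5.85
tool_pos: [0.629, 0.073, 0.0453]
tool_rot: [-1.288, 1.114, -1.096]
contact_force: [-25.6, -7.3, 18.1]
opening: -0.0004
```

Force climbs to about 32 N with no further motion, so the unwinder is against the stop. I'll back off, rise and measure the cradle.

>>> jog_arm([
  [0, 0, -5, 0, 0, 0],
  [0, 0, -15, 0, 0, 0],
  [0, 0, -25, 0, 0, 0],
  [0, -45, 0, 0, 0, 0],
  [0, -45, 0, 0, 0, 0],
  [0, -45, 0, 0, 0, 0],
  [0, -45, 0, 0, 0, 0],
  [0, -35, 10, 0, 0, 0],
  [0, 0, 10, 0, 0, 0],
  [0, 0, 0, 0, 0, 0],
], grip=85)

```text
t: 6.85
tool_pos: [0.6116, 0.0711, 0.2617]
tool_rot: [-1.271, 1.1, -1.104]
contact_force: [0.4, -0.0, -0.3]
opening: 0.0849
```

Run:
```python
from arc import *
print(np.round(pose(),4),ctrl.get_obs()["contact_force"])
save("wrist","w3.png")
```

```text
[[ 1.431e-01  3.300e-03  9.897e-01  6.116e-01]
 [-9.897e-01 -0.000e+00  1.431e-01  7.110e-02]
 [ 5.000e-04 -1.000e+00  3.200e-03  2.617e-01]
 [ 0.000e+00  0.000e+00  0.000e+00  1.000e+00]] [ 0.39903484 -0.04285742 -0.25867028]
```

View pics/w3.png

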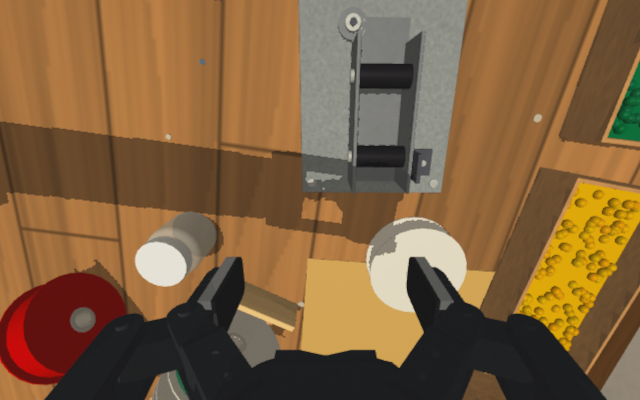

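The view shows the unwinder home, with rollers at about (386,76) and (381,156), the far cheek touching the stop at (422,165) and the pivot at (351,22).

```bash
python3 - <<'E'
from arc import *
p,T=cam("wrist"); im=cv2.imread("pics/w3.png"); g=im.max(2)
m=np.zeros_like(g); m[50:180,340:425]=(g[50:180,340:425]<45)*255
n,l,st,c=cv2.connectedComponentsWithStats(m)
cs=[]
for i in range(1,n):
    if st[i,4]>300:
        X=onz(p,T,*c[i],.055); r=cv2.minAreaRect(np.argwhere(l==i)[:,::-1].astype(np.float32))
        print(st[i],c[i],X,[np.round(onz(p,T,*q,.06)[:2],4) for q in cv2.boxPoints(r)]); cs.append(X)
print("mid",(cs[0]+cs[1])/2,"dist",np.linalg.norm(cs[0]-cs[1]))
d=cs[0]-cs[1]; print(np.degrees(np.arctan2(d[1],d[0])))
Pv=onz(p,T,352,22,.018); print("piv",Pv)
for yaw in(8.0,8.4):
    a=np.radians(yaw);e=np.array([np.cos(a),np.sin(a)]);nn=np.array([-e[1],e[0]]); print("seat",Pv[:2]+.034*e-.105*nn)
pp,TT=cam("top");
E
python3 - <<'E'
from arc import *
A=pose(); B=tgt(.50,-.09,.29,70.8)   # look pose near rack
import math
a=math.radians(70.8)
# tool x for yaw 70.8 ; camera at -x*0.082
print(tgt(0,0,0,70.8)[:3,0])
E
```

```text
[ 360   64   53   25 1253] [386.42138867  75.78132482] [0.66148606 0.19183595 0.055     ] [array([0.6297, 0.1987]), array([0.6856, 0.2068]), array([0.6914, 0.1831]), array([0.6341, 0.1748])]
[357 146  48  21 973] [380.72764645 155.97533402] [0.67351988 0.10295281 0.055     ] [array([0.6422, 0.1113]), array([0.6973, 0.1192]), array([0.7028, 0.0958]), array([0.6465, 0.0876])]
mid [0.66750297 0.14739438 0.055     ] dist 0.08969407146763828
97.71035217272679
piv [0.6161891  0.24692223 0.018     ]
seat [0.66447139 0.14767597]
seat [0.66516308 0.14801546]
[ 0.94437637 -0.32886665  0.        ]
```

Run:
```python
from arc import *
pr(rows(pose(),tgt(.456,-.168,.28,70.8),11))
```

```text
[[19, -2, -17, 0, -0.099, -0], [18, -2, -19, 0, -0.1, -0], [16, -2, -20, 0, -0.099, -0], [14, -1, -22, 0, -0.099, -0], [11, -2, -24, 0, -0.099, -0], [9, -2, -24, 0, -0.1, -0], [7, -2, -25, 0, -0.099, -0], [4, -2, -25, 0, -0.099, -0.001], [1, -2, -26, 0, -0.099, 0], [-1, -1, -26, 0.001, -0.1, 0], [-3, -2, -26, 0, -0.099, 0]]
```

>>> jog_arm([
  [19, -2, -17, 0, -0.099, 0],
  [18, -2, -19, 0, -0.1, 0],
  [16, -2, -20, 0, -0.099, 0],
  [14, -1, -22, 0, -0.099, 0],
  [11, -2, -24, 0, -0.099, 0],
  [9, -2, -24, 0, -0.1, 0],
  [7, -2, -25, 0, -0.099, 0],
  [4, -2, -25, 0, -0.099, 0],
  [1, -2, -26, 0, -0.099, 0],
  [-1, -1, -26, 0, -0.1, 0],
  [-3, -2, -26, 0, -0.099, 0],
  [0, 0, 0, 0, 0, 0],
])

```text
t: 8.1
tool_pos: [0.4541, -0.1698, 0.2779]
tool_rot: [-1.554, 0.268, -0.262]
contact_force: [0.6, 0.2, -0.3]
opening: 0.0849
```

Run:
```python
from arc import *
print(np.round(pose(),4))
save("wrist","w4.png")
```

```text
[[ 9.435e-01 -3.600e-03  3.313e-01  4.541e-01]
 [-3.313e-01  1.100e-03  9.435e-01 -1.698e-01]
 [-3.700e-03 -1.000e+00 -1.000e-04  2.779e-01]
 [ 0.000e+00  0.000e+00  0.000e+00  1.000e+00]]
```

View pics/w4.png

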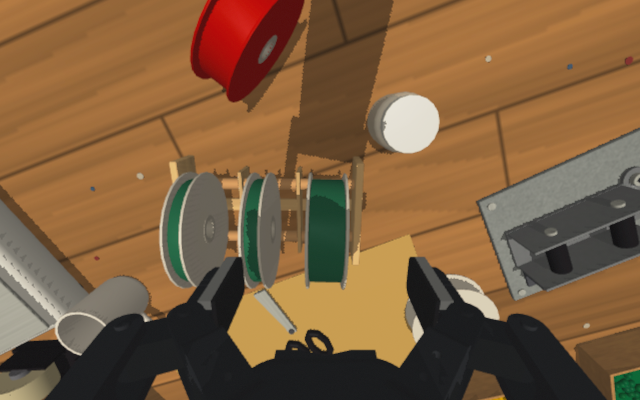

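The wrist view has the wide spool at (328,230): green spans columns 308–348 and the flanges rows 172–290. The narrow spools are at (195,230) and (260,230) and the red look-alike at (250,50). The wide one is clearly the 44 mm spool.

Run:
```python
from arc import *
p,T=cam("wrist"); im=cv2.imread("pics/w4.png"); h=cv2.cvtColor(im,cv2.COLOR_BGR2HSV)
g=((h[...,0]>60)&(h[...,0]<95)&(h[...,1]>100)).astype(np.uint8); g[:150]=0;g[:, :300]=0;g[:,360:]=0;g[295:]=0
ys,xs=np.nonzero(g); print(xs.min(),xs.max(),ys.min(),ys.max())
for r in(180,200,220,240,260,275):
    x=np.nonzero(g[r])[0]; print(r,x.min(),x.max(), im[r,[x.min()-5,x.min()-3,x.max()+3,x.max()+5]].tolist())
u=lambda v:v/np.linalg.norm(v)
o,d1=ray(p,T,328,173.5); _,d2=ray(p,T,329,289.5)
b=u(u(d1)+u(d2)); c=o+b*(.097-o[2])/b[2]; half=np.arccos(u(d1)@u(d2))/2
print("centre",c,"R est",np.sin(half)*np.linalg.norm(c-o))
tp=c.copy(); tp[2]=.167; print("top px",proj(p,T,tp))
for dx in(-.022,.022): print(proj(p,T,tp+dx*pose()[:3,2]))
# rack axis from dowel/rack end plate
```

```text
309 344 180 281
180 312 341 [[95, 134, 171], [127, 144, 152], [85, 96, 101], [129, 145, 155]]
200 310 344 [[69, 101, 125], [107, 120, 127], [163, 184, 196], [103, 131, 150]]
220 310 344 [[79, 96, 110], [106, 119, 126], [107, 120, 128], [90, 104, 116]]
240 309 344 [[72, 95, 117], [110, 123, 131], [110, 124, 132], [79, 100, 120]]
260 309 343 [[81, 113, 150], [107, 121, 128], [106, 120, 127], [95, 141, 169]]
275 309 341 [[88, 146, 181], [104, 117, 124], [92, 104, 110], [101, 125, 140]]
centre [ 0.51724608 -0.18636991  0.097     ] R est 0.06991892787559495
top px [329.26211111 259.16431364]
[307.37533425 259.1641738 ]
[351.15190644 259.16445349]
```

Run:
```python
from arc import *
B=tgt(.516,-.189,.21,70.6); pr(rows(pose(),B,3)); pr(rows(B,tgt(.516,-.189,.125,70.6),4))
```

```text
[[22, 23, 0, 0, 0, -0.001], [21, 22, 1, -0.001, 0, -0.001], [22, 23, 0, 0, 0, -0.001]]
[[0, 21, 0, 0, 0, 0], [0, 22, 0, 0, 0, 0], [0, 21, 0, 0, 0, 0], [0, 21, 0, 0, 0, 0]]
```

>>> jog_arm([
  [22, 23, 0, 0, 0, -0.001],
  [21, 22, 1, -0.001, 0, -0.001],
  [22, 23, 0, 0, 0, -0.001],
  [0, 0, 0, 0, 0, 0],
], grip=66, grip_force=45)

```text
t: 8.55
tool_pos: [0.5169, -0.187, 0.2061]
tool_rot: [-1.553, 0.268, -0.257]
contact_force: [-0.7, -0.4, -0.9]
opening: 0.0658
```

>>> jog_arm([
  [0, 21, 0, 0, 0, 0],
  [0, 22, 0, 0, 0, 0],
  [0, 21, 0, 0, 0, 0],
  [0, 20, 0, 0, 0, 0],
  [0, 0, 0, 0, 0, 0],
])

```text
t: 9.05
tool_pos: [0.5157, -0.187, 0.125]
tool_rot: [-1.554, 0.266, -0.259]
contact_force: [0.1, -0.6, -0.3]
opening: 0.0658
```

>>> jog_arm([
  [0, 0, 0, 0, 0, 0],
  [0, 0, 0, 0, 0, 0],
  [0, 0, 0, 0, 0, 0],
  [0, 0, 0, 0, 0, 0],
  [0, 0, 0, 0, 0, 0],
  [0, 0, 0, 0, 0, 0],
], grip=30)

```text
t: 9.65
tool_pos: [0.5188, -0.1894, 0.1298]
tool_rot: [-1.557, 0.259, -0.266]
contact_force: [-2.4, 0.4, 5.6]
opening: 0.0435
```

>>> jog_arm([
  [0, -5, 0, 0, 0, 0],
  [0, -10, 0, 0, 0, 0],
  [0, -20, 0, 0, 0, 0],
  [0, -25, 0, 0, 0, 0],
  [0, -25, 0, 0, 0, 0],
  [0, -25, 0, 0, 0, 0],
  [0, -25, 0, 0, 0, 0],
  [0, -10, 0, 0, 0, 0],
  [0, 0, 0, 0, 0, 0],
  [0, 0, 0, 0, 0, 0],
])

```text
t: 10.65
tool_pos: [0.5173, -0.1885, 0.2718]
tool_rot: [-1.556, 0.262, -0.263]
contact_force: [-0.4, 0.2, -4.2]
opening: 0.0435
```

Run:
```python
from arc import *
o=ctrl.get_obs(); print(np.round(pose(o),4),o["contact_force"],o["wrist_torque"],o["opening"])
save("wrist","w5.png"); save("side","s5.png")
a=cv2.imread("pics/w5.png"); b=cv2.imread("pics/s5.png")
cv2.imwrite("pics/m5.png",np.vstack([a[100:400],b[100:320]]))
```

```text
[[ 9.445e-01  6.000e-04  3.286e-01  5.173e-01]
 [-3.286e-01 -9.000e-04  9.445e-01 -1.885e-01]
 [ 9.000e-04 -1.000e+00 -7.000e-04  2.718e-01]
 [ 0.000e+00  0.000e+00  0.000e+00  1.000e+00]] [-0.351541    0.24715313 -4.22751031] [ 0.06412632 -0.01248144 -0.02432819] 0.04347164387385657
```

View pics/m5.png

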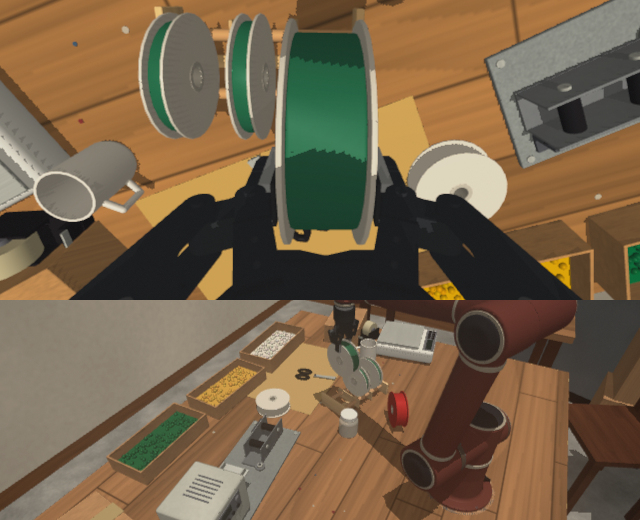

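The spool is held straight between the pads, with flange rows about 117–342 in the wrist view, and the weight reads 4.2 N. Next I work out the centre offset in the tool and the route.

Run:
```python
from arc import *
p,T=cam("wrist"); im=cv2.imread("pics/w5.png").astype(int)
u=lambda v:v/np.linalg.norm(v)
# flange rows along columns of the left and right flanges
for c in (284,288,364,368,371): 
    col=im[:,c]; sat=col.max(1)-col.min(1); br=col.max(1); m=(sat<30)&(br>80); r=np.nonzero(m)[0]; r=r[(r>100)&(r<350)]; print(c,r.min(),r.max())
for a,b in((117,342),(119,343),(115,341)):
    o,d1=ray(p,T,326,a); _,d2=ray(p,T,326,b); h=np.arccos(u(d1)@u(d2))/2
    c=o+u(u(d1)+u(d2))*.070/np.sin(h); print("centre tool",(np.linalg.inv(pose())@np.append(c,1))[:3])
a=pose(); up=a.copy(); up[2,3]=.29
B=tgt(.667,.1475,.29,8.1)
pr(rows(a,B,14))
```

```text
284 133 343
288 121 343
364 123 342
368 133 332
371 148 319
centre tool [-0.00535467  0.03321552  0.00054952]
centre tool [-0.00417108  0.03368498  0.00055109]
centre tool [-0.00652411  0.03275381  0.00054797]
[[2, -1, 26, 0, 0.078, -0], [0, -2, 26, 0, 0.078, -0], [-1, -1, 27, 0, 0.079, -0], [-4, -1, 26, 0, 0.078, -0], [-6, -2, 25, 0, 0.078, -0], [-8, -1, 25, 0, 0.078, -0], [-10, -2, 25, 0, 0.078, -0], [-12, -1, 23, 0, 0.078, -0], [-13, -1, 23, 0.001, 0.079, -0], [-15, -2, 21, 0, 0.078, -0], [-17, -1, 20, 0, 0.078, -0], [-19, -1, 19, 0, 0.078, -0], [-19, -2, 17, 0, 0.078, -0], [-22, -1, 16, 0, 0.079, -0]]
```

>>> jog_arm([
  [2, -1, 13, 0, 0.039, 0],
  [2, -1, 26, 0, 0.078, 0],
  [0, -2, 26, 0, 0.078, 0],
  [-1, -1, 27, 0, 0.079, 0],
  [-4, -1, 26, 0, 0.078, 0],
  [-6, -2, 25, 0, 0.078, 0],
  [-8, -1, 25, 0, 0.078, 0],
  [-10, -2, 25, 0, 0.078, 0],
  [-12, -1, 23, 0, 0.078, 0],
  [-13, -1, 23, 0, 0.079, 0],
  [-15, -2, 21, 0, 0.078, 0],
  [-17, -1, 20, 0, 0.078, 0],
])

```text
t: 11.95
tool_pos: [0.6518, 0.0825, 0.2871]
tool_rot: [-1.351, 0.96, -0.961]
contact_force: [0.4, -0.1, -3.8]
opening: 0.0434
```

Run:
```python
from arc import *
print(np.round(pose(),4)); pr(rows(pose(),tgt(.6676,.1435,.27,8.1),5));
```

```text
[[ 3.276e-01 -6.000e-04  9.448e-01  6.518e-01]
 [-9.448e-01 -2.100e-03  3.276e-01  8.250e-02]
 [ 1.800e-03 -1.000e+00 -1.300e-03  2.871e-01]
 [ 0.000e+00  0.000e+00  0.000e+00  1.000e+00]]
[[-10, 3, 7, 0, 0.038, 0], [-11, 4, 7, 0, 0.039, 0.001], [-11, 3, 6, 0.001, 0.038, 0], [-11, 4, 5, 0, 0.039, 0.001], [-12, 3, 6, 0, 0.038, -0]]
```

>>> jog_arm([
  [-10, 3, 7, 0, 0.038, 0],
  [-11, 4, 7, 0, 0.039, 0.001],
  [-11, 3, 6, 0.001, 0.038, 0],
  [-11, 4, 5, 0, 0.039, 0.001],
  [-12, 3, 6, 0, 0.038, 0],
  [0, 0, 0, 0, 0, 0],
  [0, 0, 0, 0, 0, 0],
])

```text
t: 12.65
tool_pos: [0.6674, 0.1426, 0.2705]
tool_rot: [-1.275, 1.1, -1.101]
contact_force: [-0.5, 0.1, -3.8]
opening: 0.0436
```

Run:
```python
from arc import *
print(np.round(pose(),4)); pr(rows(pose(),tgt(.6676,.1435,.20,8.1),3))
save("wrist","w6.png"); save("side","s6.png"); save("top","t6.png")
a=cv2.imread("pics/w6.png")[60:360]; b=cv2.resize(cv2.imread("pics/s6.png")[140:300,200:360],None,fx=1.875,fy=1.875)
cv2.imwrite("pics/m6.png",np.vstack([a,np.hstack([b,cv2.resize(cv2.imread("pics/t6.png")[120:240,220:356],(340,300))])]))
```

```text
[[ 1.456e-01  3.000e-04  9.893e-01  6.674e-01]
 [-9.893e-01 -6.000e-04  1.456e-01  1.426e-01]
 [ 7.000e-04 -1.000e+00  2.000e-04  2.705e-01]
 [ 0.000e+00  0.000e+00  0.000e+00  1.000e+00]]
[[0, 23, 0, 0, 0.002, 0], [-1, 24, 0, 0, 0.001, 0], [0, 23, 0, 0, 0.002, 0.001]]
```

View pics/m6.png

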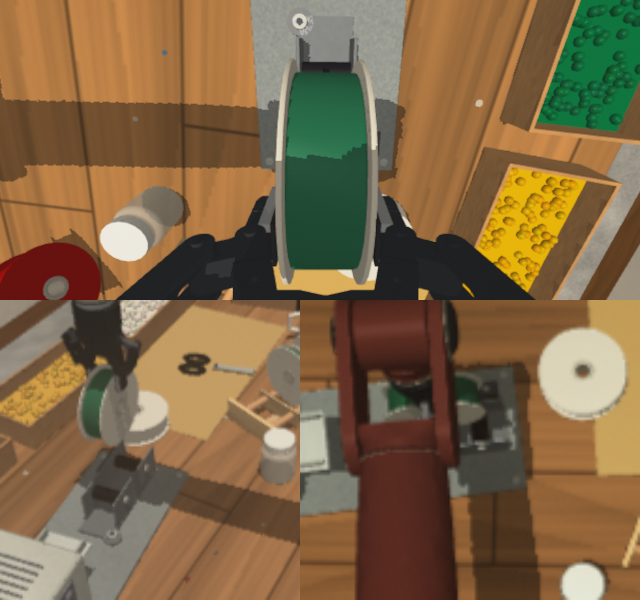

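Over the cradle the spool and cheeks are lined up: spool centre column about 327, cheeks about 299 and 356 near row 105, pivot at (301,80).

Run:
```python
from arc import *
p,T=cam("wrist"); Ti=np.linalg.inv(pose())
for q,z in(((301,81),.018),((299,104),.08),((356,104),.08)):
    print((Ti@np.append(onz(p,T,*q,z),1))[:3])
```

```text
[-0.11025197  0.25384863 -0.03101893]
[-0.08241378  0.19186619 -0.02909968]
[-0.08238504  0.19203073  0.03403508]
```

>>> jog_arm([
  [0, 23, 0, 0, 0.002, 0],
  [0, 24, 0, 0, 0.002, 0],
  [0, 23, 0, 0, 0.001, 0],
  [0, 15, 0, 0, 0, 0],
  [0, 0, 0, 0, 0, 0],
])

```text
t: 13.3
tool_pos: [0.6664, 0.1422, 0.1838]
tool_rot: [-1.274, 1.108, -1.105]
contact_force: [-0.5, 0.3, -4.0]
opening: 0.0435
```

>>> jog_arm([
  [0, 5, 2, 0, 0, 0],
  [0, 6, 0, 0, 0, 0],
  [0, 5, 0, 0, 0, 0],
  [0, 3, 0, 0, 0, 0],
  [0, 0, 0, 0, 0, 0],
])

```text
t: 13.8
tool_pos: [0.6699, 0.1431, 0.1676]
tool_rot: [-1.271, 1.104, -1.106]
contact_force: [0.8, 0.4, -3.4]
opening: 0.0437
```

>>> jog_arm([
  [0, 2, 0, 0, 0, 0],
  [0, 2, 0, 0, 0, 0],
  [0, 0, 0, 0, 0, 0],
])

```text
t: 14.1
tool_pos: [0.6701, 0.1431, 0.1639]
tool_rot: [-1.27, 1.104, -1.107]
contact_force: [-0.9, -0.9, -4.6]
opening: 0.0434
```

>>> jog_arm([
  [0, 2, 0, 0, 0, 0],
  [0, 0, 0, 0, 0, 0],
])

```text
t: 14.3
tool_pos: [0.6701, 0.1431, 0.1618]
tool_rot: [-1.27, 1.104, -1.107]
contact_force: [-0.5, -0.2, -3.0]
opening: 0.043
```

>>> jog_arm([
  [0, 1, 0, 0, 0, 0],
  [0, 1, 0, 0, 0, 0],
  [0, 0, 0, 0, 0, 0],
])

```text
t: 14.6
tool_pos: [0.6701, 0.1431, 0.1599]
tool_rot: [-1.27, 1.104, -1.107]
contact_force: [0.6, 0.1, -4.9]
opening: 0.0435
```

>>> jog_arm([
  [0, 1, 0, 0, 0, 0],
  [0, 1, 0, 0, 0, 0],
  [0, 0, 0, 0, 0, 0],
])

```text
t: 14.9
tool_pos: [0.6702, 0.1431, 0.158]
tool_rot: [-1.27, 1.103, -1.107]
contact_force: [0.1, -0.5, -4.1]
opening: 0.0436
```

>>> jog_arm([
  [0, 1, 0, 0, 0, 0],
  [0, 1, 0, 0, 0, 0],
  [0, 0, 0, 0, 0, 0],
])

```text
t: 15.2
tool_pos: [0.6704, 0.1431, 0.1575]
tool_rot: [-1.27, 1.103, -1.107]
contact_force: [-2.7, -1.1, 3.2]
opening: 0.0433
```

Contact came at TCP z 0.1575, where 0.158 was predicted. Opening now.

>>> jog_arm([
  [0, 0, 0, 0, 0, 0],
  [0, 0, 0, 0, 0, 0],
  [0, 0, 0, 0, 0, 0],
  [0, 0, 0, 0, 0, 0],
], grip=62)

```text
t: 15.6
tool_pos: [0.6704, 0.1431, 0.1561]
tool_rot: [-1.27, 1.103, -1.107]
contact_force: [-0.2, 0.5, 0.8]
opening: 0.0621
```

>>> jog_arm([
  [0, -10, 0, 0, 0, 0],
  [0, -20, 0, 0, 0, 0],
  [0, -30, 0, 0, 0, 0],
  [0, -40, 0, 0, 0, 0],
  [0, -30, -20, 0, 0, 0],
  [0, 0, -40, 0, 0, 0],
  [0, 0, -30, 0, 0, 0],
  [0, 0, 0, 0, 0, 0],
])

```text
t: 16.4
tool_pos: [0.5784, 0.1305, 0.2871]
tool_rot: [-1.269, 1.103, -1.107]
contact_force: [-0.5, 0.4, 1.0]
opening: 0.0621
```

Run:
```python
from arc import *
print(np.round(pose(),4),ctrl.get_obs()["contact_force"])
save("wrist","w7.png"); save("side","s7.png")
a=cv2.imread("pics/w7.png")[0:300]; b=cv2.resize(cv2.imread("pics/s7.png")[150:300,200:400],(400,300))
cv2.imwrite("pics/m7.png",np.vstack([a,np.hstack([b,np.zeros((300,240,3),np.uint8)])]))
```

```text
[[ 1.399e-01  3.800e-03  9.902e-01  5.784e-01]
 [-9.902e-01  4.000e-04  1.399e-01  1.305e-01]
 [ 2.000e-04 -1.000e+00  3.800e-03  2.871e-01]
 [ 0.000e+00  0.000e+00  0.000e+00  1.000e+00]] [-0.45005169  0.43109348  0.95782672]
```

View pics/m7.png

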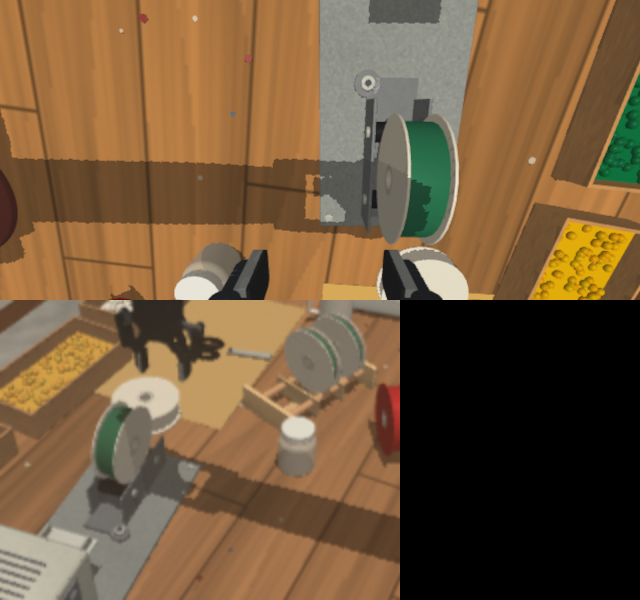

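The spool stands in the cradle with its hub at (389,182) and the pivot at (368,83). One numeric check of the seating and the swing follows.

Run:
```python
from arc import *
p,T=cam("wrist"); P_=onz(p,T,368,83,.018); H=onz(p,T,389.5,182,.125)
a=np.radians(8.1); e=np.array([np.cos(a),np.sin(a)]); n=np.array([-e[1],e[0]])
d=(H-P_)[:2]; print("hub rel pivot (expect x 12,y -105):",d@e*1e3,d@n*1e3)
for z in(.119,.131): print(z,(onz(p,T,389.5,182,z)-P_)[:2]@np.c_[e,n])
# near cheek lower outer edge line (z~.017..): top edge pixels at z=.08
c1=onz(p,T,368,99,.08)[:2];c2=onz(p,T,368,227,.017)[:2]
# compare yaw from w3/w7: bolt heads of rollers on near cheek outer face z=.055
b1=onz(p,T,367,131,.055)[:2]; b2=onz(p,T,365,199,.055)[:2]; print("roller bolts yaw",np.degrees(np.arctan2(*(b1-b2)[::-1]))-90,np.linalg.norm(b1-b2))
im=cv2.imread("pics/w7.png"); h=cv2.cvtColor(im,cv2.COLOR_BGR2GRAY)
# flange ellipse extents
u=lambda v:v/np.linalg.norm(v)
o,d1=ray(p,T,396,113.5); _,d2=ray(p,T,391,243.5); b=u(u(d1)+u(d2)); hh=np.arccos(u(d1)@u(d2))/2
c=o+b*.07/np.sin(hh); print("centre by tangents rel pivot",(c-P_)[:2]@np.c_[e,n]*1e3,c[2])
```

```text
hub rel pivot (expect x 12,y -105): 12.949109263351184 -107.74093000043956
0.119 [ 0.01436923 -0.1093465 ]
0.131 [ 0.01152899 -0.10613536]
roller bolts yaw 8.956085192376364 0.0914740660652481
centre by tangents rel pivot [  17.64855833 -105.65817855] 0.12285098020144908
```

```bash
python3 -c "
from h import *
ctrl.finish_job(); print(ctrl.get_obs()['t'])"
```

```text
the job is handed in; nothing more can be done
the job is handed in; nothing more can be done
```

The unwinder is pushed home, the wide spool is loaded on its two rollers, and the job is handed in at about 16.5 s of the 67 s allowed. The hand-in gives no verdict, so what follows rests on my own measurements.

- **Unwinder:** I pushed on the near cheek until the force rose to about 32 N with no further motion, so it was against the stop. Swing check after loading: the roller bolts gave a heading of about 9.0°. The roller line gave 7.7° and the baseboard edges about 8.4° before loading. That spread is within about 0.02 rad and comes from picking pixels.
- **Spool:** I pinched it across the flanges, carried it over and lowered it in 1–2 mm steps. It touched the rollers at tool height 157.5 mm, against 158 mm predicted, and I then opened the fingers and backed away.
- **Seating:** Measured from the pivot, the near hub is at x 13 mm, y −108 mm, where 12 and −105 are expected. A second estimate of the spool centre gave y −106 mm and height 123 mm, against 125 mm. The two estimates differ by about 2 mm, well inside the limits. That second estimate is not reliable across the cradle. In the last pictures the spool stands square between the cheeks.
- **Other things:** the narrow spools, the jar and the red spool look unmoved in the last side view. I did not measure them.

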